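Pull the backing plug out of a welded post socket

ROBOT

A 6-joint arm with a two-finger parallel gripper is mounted at the origin on a cart in front of the work surface, level with it; the furniture and walls round the work are solid. World frame = base frame: x ahead of the robot, y to its left, z up, the work surface at z = 0. Lengths are in m, angles in rad, forces in N, time in s.
With the tool pointing down it reaches from about 0.35 to 0.775 m from the base axis. Payload 5.5 kg.
Tool frame: the origin (TCP) lies at the very end of the fingers, on their centre line; the grasp point (between the pads) lies 19 mm behind it; z points along the fingers, y is the line along which they close (so a half turn about z gives the same grasp; the last joint's range is limited). The gripper opens to 85 mm and grips with 20 to 120 N. Pads are 22 mm wide; open, the fingers measure 114 mm over their backs; the gripper's body (76 mm by 85 mm) begins 54 mm behind the grasp point. The pads swing forward as they close: fully open they stand 13 mm farther back than shut.
Start: joints at [0.961, 0.313, 0.046, 1.304, 0, 1.431], TCP at [0.26, 0.513, 0.231] pointing down, gripper open.
Joint ranges: [-2.76, 2.76], [-0.86, 1.69], [-1.03, 1.26], [-2.2, 2.34], [-1.47, 1.5], [-3.14, 3.14]. Speed limits (rad/s): [2.57, 2.57, 3.14, 3.14, 3.14, 3.14].

INTERFACE

Orientations are given as a unit quaternion [w, x, y, z].
In Python, from workcell import get_state, read_camera, hand_in gives the robot as it stands.
- The arm moves only by the tool send_rows, never from a script. Its argument "increments" is a list of rows, each an object of numbers: "dx", "dy", "dz": the shift along the world's x, y, z in units of 25 mm (1.0 is 25 mm); "roll": the turn about the world's z in units of 8 degrees (1.0 is 8 degrees); "claw": the opening, from -1 (shut) to 1 (fully open). In form: [{"dx": .., "dy": .., "dz": .., "roll": .., "claw": ..}, ...]. A call has exactly 5 rows; each row is the pose to reach, as a shift and turn from the pose commanded when the call began; what a row does not reach only later rows make up. A row lasts 1/8 s, in which the tool goes at most 62.5 mm and 10.7 degrees, less where a joint would pass 70% of its speed; a pose out of reach is approached as far as the arm can. A call with a gripper value outside its range is refused whole. The fingers move at their own pace and stop on an object; "grip_force" is the grip in N (left out, the last holds). Time passes only in rows, so rows that repeat a pose let the fingers close, or fill a call up. It gives the time, the measured TCP pose, the force, the opening and the grip force at its end, in the units of the state.
- get_state(): the state, without advancing time (a new reading comes with each control period).
- read_camera(name): name is "side" or "top"; returns a dict with "image" (400x640x3 uint8, blue, green, red), "fx", "fy", "cx", "cy" (pixels), "world_to_cam" (4x4, takes a point from world to camera coordinates). Camera axes: x right, y up, looking along -z (the intrinsics and any distortion apply to the point x, -y, -z); pixel columns grow to the right and rows downward; lengths in m; the calibration is good to about 2 mm. A picture is of the moment at which its call begins. There is no depth.
- hand_in(): hands the job in; it is judged then, once.
The state is a dict: "clock": time; "joint_pos": joint angles; "qvel": joint speeds; "tau": joint torques, N m; "tcp_pos": TCP position; "orientation": TCP orientation; "wrist_force": force on the tool from outside, world axes, zero at the start; "ft_torque": the same for the moment, N m; "finger_gap": finger opening in m; "grip_force": force on a finger pad.
Only numpy, scipy, OpenCV 4.12 (cv2) and the standard library are available. Lean on these libraries where they do the work, as an engineer would, in place of code of your own. Each camera call takes 0.05 s, during which the arm holds its last target. There are 200 camera calls.

TASK

The socket is welded, so its copper backing plug can come out of the square tube. Take the T-handled puller from its wooden stand, screw it clockwise into the plug until its collar is down on the plug's face, draw the plug straight up out of the tube, and set it down gently, upright in the metal parts tray, with the puller left screwed in it. Leave the tools lying around alone.

Things in the scene. Friction and masses are not known exactly. Their poses are not given: they have to be found in the camera images.
- puller: steel T-handled puller, about 0.3 kg, upright, thread down, in the stand's hole. Origin on its axis at the underside of its collar (46 mm across, 7 mm thick, z 0 to 7 mm); z up to the handle, x along the T-bar (12 mm thick, 125 mm long, red end balls). An 18 mm shank joins collar and grip block. A half turn about z gives the same puller.
- puller_grip (a point): centre of the puller's dark grip block in the middle of the T-bar: 34 mm long along the bar, 22 mm wide across it, 30 mm high; 55 mm above the collar's underside.
- puller_nose (a point): tip of the tapered nose, 30 mm below the collar's underside. From 3 to 18 mm below the collar runs a very coarse, right-handed, two-start round thread, 31 mm across its crests, on an 18 mm core; it sinks 24 mm per full clockwise turn, 3.8 mm per rad.
- plug: square copper plug, 50 x 50 x 50 mm, about 0.5 kg, in the socket's square bore (1 mm clearance a side), on the bore's floor, its top flush with the tube's rim. Origin at the centre of its underside, z up, x along the white stripes on its face. The bore keeps it from turning; two sprung buttons hold it with a drag of some 3 to 8 N.
- plug_face (a point): centre of the plug's top face and tapped hole, 38 mm wide, 36 mm deep; the nose may enter 3 mm off centre. Lower the puller in with its bar 90 to 115 degrees anticlockwise of the stripes: it rests on the thread, collar 5 to 8 mm above the face. Turned clockwise till the bar is along the stripes or 15 degrees past, it is home and snug. Under 75 degrees it lands on the thread end. Axial play 1.4 mm.
- post_socket: the weldment: dark base plate 170 (x) x 110 (y) x 10 mm, bolted to the table with two 42 mm bolt heads 38 mm high at its ends, carrying an upright square tube, 62 mm outside, 52 mm bore, rim 60 mm above the table. Cannot move. Origin on the table under the tube's axis, z up.
- socket_mouth (a point): centre of the tube's mouth, at the height of its rim (60 mm above the table).
- stand: fixed wooden block, 90 x 90 x 50 mm, with a 35 mm hole, 42 mm deep, in which the puller stands with its collar on the block's top. Origin at the centre of its underside. Stand and tray may stand on either side of the socket.
- tray: loose open metal parts tray, 160 (x) x 120 (y) mm, 22 mm high with 3 mm walls and a 3 mm floor, about 0.5 kg. Origin at the centre of its underside, on the table.
- pliers: bystander: red-handled pliers, 186 mm long, lying; origin at the middle of the underside.
- magnet_square: bystander: red welding magnet, 74 x 74 x 19 mm, lying; origin at the middle of the underside.
- tape_measure: bystander: yellow tape measure, 36 x 82 x 66 mm; origin at the middle of the underside.
- screwdriver_red: bystander: red screwdriver, 189 mm long, lying; origin at the middle of the underside.
- hammer: bystander: ball pein hammer, 294 mm long, lying; origin at the middle of the underside.

How it is judged:
By the outcome, as a careful person would: the job done as asked, in the order asked, and still so for the second after the job is handed in, with the robot touching nothing.
It also fails if it takes over 56 s, if anything falls off the work surface, if the arm or the gripper's body presses on something with over 40 N, if the wrist force passes 120 N, or if a joint passes its speed limit or range.

## Working session

There is one attempt and no reset: what is moved stays moved. The work goes in short steps, Python scripts to look and compute and a tool call to move; the robot and the scene stay as the last step left them, time stands still between calls to the robot, and variables do not carry over. Pictures are saved under pics/ and viewed, at most 10 in all, crops included, and the job is handed in when it is done.

Besides the shell and the picture viewer there is one more tool, called as a command line: name --argument value ..., lists and objects as JSON in quotes. send_rows: Moves the arm, as the interface text tells. Its arguments: {"type":"object","properties":{"increments":{"type":"array","items":{"type":"object","properties":{"dx":{"type":"number"},"dy":{"type":"number"},"dz":{"type":"number"},"roll":{"type":"number"},"claw":{"type":"number"}}}},"grip_force":{"type":"number"}},"required":["increments"]}

```bash
mkdir -p pics; cat > h.py <<'E'
import numpy as np, cv2
from workcell import get_state, read_camera, hand_in
def ray(c,u,v):
    M=np.array(c["world_to_cam"]);R=M[:3,:3];t=M[:3,3]
    p=np.array([(u-c["cx"])/c["fx"],-(v-c["cy"])/c["fy"],-1.])
    return -R.T@t, R.T@p
def onz(c,u,v,z):
    o,d=ray(c,u,v); return o+d*(z-o[2])/d[2]
def proj(c,P):
    M=np.array(c["world_to_cam"]);q=M[:3,:3]@np.array(P)+M[:3,3]
    return c["cx"]+c["fx"]*q[0]/-q[2], c["cy"]-c["fy"]*q[1]/-q[2]
def two(c1,a,c2,b):
    o1,d1=ray(c1,*a);o2,d2=ray(c2,*b)
    s=np.linalg.lstsq(np.c_[d1,-d2],o2-o1,rcond=None)[0]
    p,q=o1+s[0]*d1,o2+s[1]*d2
    return (p+q)/2,np.linalg.norm(p-q)
E
python3 - <<'E'
from h import *
for n in("top","side"):
    c=read_camera(n);cv2.imwrite(f"pics/{n}0.png",c["image"]);print(n,c.keys(),c["fx"],c["cx"],c["cy"],ray(c,320,200), {k:c[k] for k in c if k not in("image","world_to_cam")})
s=get_state();print(s)
E
```

```text
top dict_keys(['image', 'fx', 'fy', 'cx', 'cy', 'world_to_cam']) 405.70447381009865 320.2798724058552 197.88311306618095 (array([ 0.43518705, -0.14918136,  1.4362426 ]), array([ 0.12415215, -0.0014573 , -0.99227608])) {'fx': 405.70447381009865, 'fy': 405.70447381009865, 'cx': 320.2798724058552, 'cy': 197.88311306618095}
side dict_keys(['image', 'fx', 'fy', 'cx', 'cy', 'world_to_cam']) 509.16863409989577 318.4430886937638 203.78256689749483 (array([-0.05857875,  1.19527559,  1.45447929]), array([ 0.33808453, -0.66502927, -0.66595754])) {'fx': 509.16863409989577, 'fy': 509.16863409989577, 'cx': 318.4430886937638, 'cy': 203.78256689749483}
{'clock': 0.1, 'joint_pos': array([9.61401580e-01, 3.13887209e-01, 4.50459244e-02, 1.30361460e+00,
       4.88465513e-06, 1.43124410e+00]), 'qvel': array([ 0.00015914, -0.00018935,  0.0027213 , -0.00184106, -0.00098148,
       -0.00025629]), 'tau': array([ 2.87400617e-03, -4.81727099e+01,  2.99243277e+01,  1.27425621e-02,
       -1.40257071e-04, -1.05057271e-05]), 'tcp_pos': array([0.26003188, 0.51230071, 0.23050065]), 'orientation': array([-3.05792575e-04,  2.32766330e-01,  9.72532337e-01, -7.71384319e-04]), 'wrist_force': array([-0.43471294, -1.12020632,  0.47026866]), 'ft_torque': array([-0.04294613, -0.03579819,  0.07541208]), 'grip_force': 0.0, 'finger_gap': 0.08529518871476874}
```

View pics/top0.png

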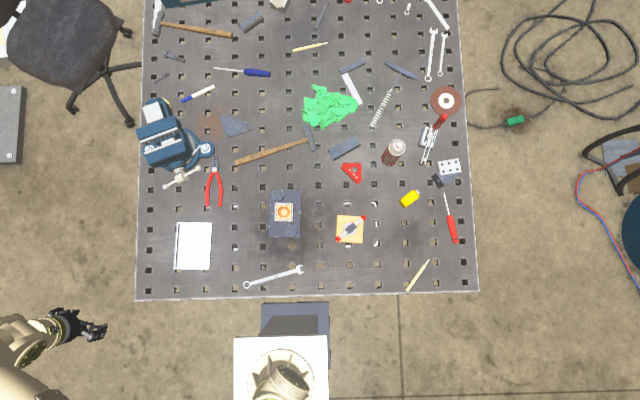

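View pics/side0.png

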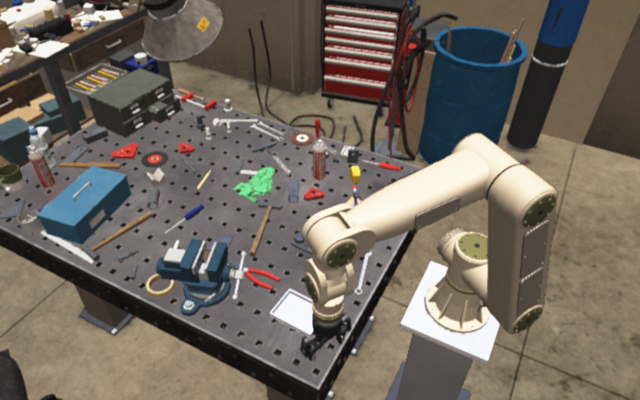

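The top view shows the tray at about (193,246), the socket at (284,212) and the puller in its stand at (350,229). In the side view the arm hides the socket and stand.

```bash
python3 - <<'E'
from h import *
im=cv2.imread("pics/top0.png")
a=cv2.resize(im[180:270,165:385],None,fx=3.6,fy=3.6,interpolation=cv2.INTER_CUBIC);cv2.imwrite("pics/crop1.png",a)
E
```

```text
(no output)
```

View pics/crop1.png

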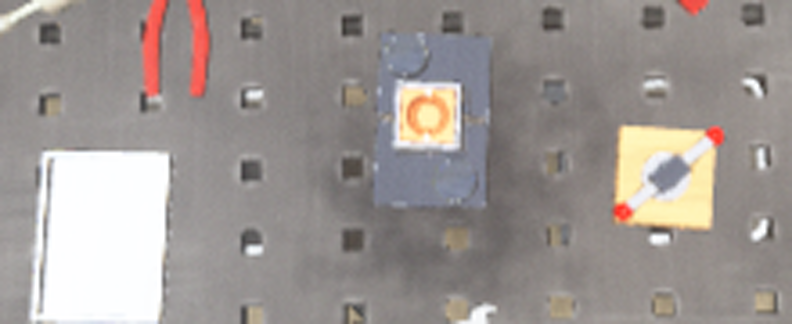

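The crop shows the bar's red end balls at crop (715,135) and (622,211), the grip block at (668,175), the square mouth centred near (428,116) and the tray near (105,235).

```bash
cat > m.py <<'E'
from h import *
def cents(c,mask,box,amin=2):
    x0,y0,x1,y1=box;m=np.zeros_like(mask);m[y0:y1,x0:x1]=mask[y0:y1,x0:x1]
    n,l,s,ce=cv2.connectedComponentsWithStats(m)
    return [(s[i,4],ce[i]) for i in range(1,n) if s[i,4]>=amin]
E
python3 - <<'E'
from m import *
c=read_camera("top");im=c["image"].astype(int);b,g,r=im[...,0],im[...,1],im[...,2]
red=((r-g>60)&(r-b>60)).astype(np.uint8)
hs=cents(c,red,(325,205,375,250),3);print("red",hs)
w=np.clip(r-np.maximum(g,b)-40,0,None)
P=[]
for _,q in hs:
    u,v=int(round(q[0])),int(round(q[1]));ys,xs=np.mgrid[v-4:v+5,u-4:u+5];ww=w[v-4:v+5,u-4:u+5]
    P.append(onz(c,(xs*ww).sum()/ww.sum(),(ys*ww).sum()/ww.sum(),.105)); print(P[-1])
if len(P)==2: print("grip",(P[0]+P[1])/2,"len",np.linalg.norm(P[0]-P[1]),"ang",np.degrees(np.arctan2(*(P[0]-P[1])[1::-1])))
hsv=cv2.cvtColor(c["image"],cv2.COLOR_BGR2HSV)
def rect(mask,box,z,name):
    x0,y0,x1,y1=box;m=np.zeros(mask.shape,np.uint8);m[y0:y1,x0:x1]=mask[y0:y1,x0:x1]
    m=cv2.morphologyEx(m,cv2.MORPH_CLOSE,np.ones((3,3),np.uint8))
    k=max(cv2.findContours(m,cv2.RETR_EXTERNAL,cv2.CHAIN_APPROX_NONE)[0],key=cv2.contourArea)
    W=np.array([onz(c,*p[0],z)[:2]*1000 for p in k],np.float32)
    print(name,cv2.minAreaRect(W),"px",cv2.minAreaRect(k)[0])
wood=(hsv[...,0]>10)&(hsv[...,0]<30)&(hsv[...,1]>60)&(hsv[...,2]>120)
rect(wood,(325,205,375,250),.05,"stand")
rect((r-b>50),(268,195,300,228),.06,"copper")
rect((np.minimum(np.minimum(r,g),b)>130)|(r-b>50),(268,195,300,228),.06,"tube")
rect((np.minimum(np.minimum(r,g),b)>200),(165,212,220,280),.003,"tray")
x0,y0,x1,y1=266,185,304,243
a=cv2.resize(c["image"][y0:y1,x0:x1],None,fx=10,fy=10,interpolation=cv2.INTER_CUBIC);cv2.imwrite("pics/crop2.png",a)
E
```

```text
red [(np.int32(22), array([363.27272727, 217.22727273])), (np.int32(27), array([337.40740741, 238.44444444]))]
[ 0.54132095 -0.29220006  0.105     ]
[ 0.47370667 -0.20489405  0.105     ]
grip [ 0.50751381 -0.24854706  0.105     ] len 0.1104265878637302 ang -52.24395407937042
stand ((476.7943420410156, -263.29638671875), (57.68773651123047, 117.70693969726562), 34.78440856933594) px (353.90704345703125, 237.62448120117188)
copper ((569.5452270507812, -25.685056686401367), (51.239776611328125, 47.8682975769043), 88.48863983154297) px (283.5, 212.0)
tube ((573.154052734375, -27.241317749023438), (103.05508422851562, 109.49018859863281), 88.49211120605469) px (284.0, 211.0)
tray ((466.037841796875, 300.92266845703125), (127.298828125, 164.98854064941406), 87.95901489257812) px (192.2492218017578, 245.51385498046875)
```

View pics/crop2.png

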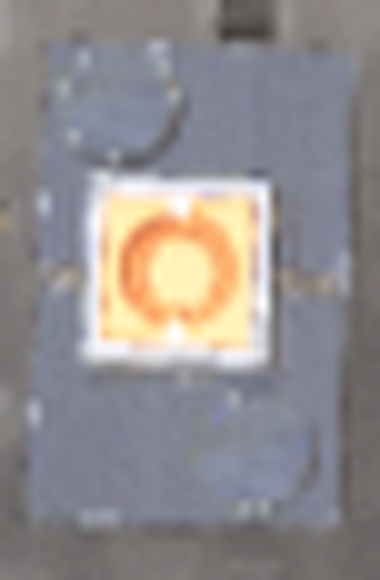

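send_rows --increments '[{"dx": 0.5,"dy": -1.5,"dz": 0,"roll": 1,"claw": 1},{"dx": 1,"dy": -3,"dz": 0,"roll": 2,"claw": 1},{"dx": 1.5,"dy": -4.5,"dz": 0,"roll": 3,"claw": 1},{"dx": 2,"dy": -6,"dz": 0,"roll": 4,"claw": 1},{"dx": 2.5,"dy": -7.5,"dz": 0,"roll": 5,"claw": 1}]'

```text
clock: 0.78
tcp_pos: [0.3229, 0.3239, 0.2311]
orientation: [-0.0, -0.116, 0.993, -0.0]
wrist_force: [0.9, -1.0, -1.0]
finger_gap: 0.0856
grip_force: 0.0
```

```bash
python3 - <<'E'
from m import *
print(get_state()["joint_pos"])
c=read_camera("top");im=c["image"].astype(int);b,g,r=im[...,0],im[...,1],im[...,2]
# weighted centroids
def wc(w,x0,y0,x1,y1):
    ys,xs=np.mgrid[y0:y1,x0:x1];k=w[y0:y1,x0:x1];return (xs*k).sum()/k.sum(),(ys*k).sum()/k.sum(),k.sum()
m=((r-b)>50).astype(float)
q=wc(m,270,198,298,226);print("copper",q,onz(c,*q[:2],.06))
wt=np.clip(np.max(im,2)-130,0,60)/60.
q=wc(wt,271,199,297,225);print("tube+copper",q,onz(c,*q[:2],.06))
for n in("side",):
    s=read_camera(n);cv2.imwrite("pics/side1.png",s["image"])
for P in([.5075,-.2485,.105],[.5695,-.0257,.06]):print(proj(s,P),proj(c,P))
# base plate corners check: dark-blue mask
bl=((b-r)>12).astype(np.uint8);z=np.zeros_like(bl);z[180:245,262:308]=bl[180:245,262:308]
z=cv2.morphologyEx(z,cv2.MORPH_CLOSE,np.ones((5,5),np.uint8))
k=max(cv2.findContours(z,cv2.RETR_EXTERNAL,cv2.CHAIN_APPROX_NONE)[0],key=cv2.contourArea)
print("base",cv2.minAreaRect(np.array([onz(c,*p[0],.01)[:2]*1000 for p in k],np.float32)))
E
```

```text
[ 6.11198469e-01  8.61750854e-02 -2.38587752e-01  1.24628281e+00
 -3.36120902e-05  3.77987294e-01]
copper (np.float64(283.2396313364055), np.float64(211.66820276497697), np.float64(217.0)) [ 0.57064481 -0.02498445  0.06      ]
tube+copper (np.float64(283.1575618171363), np.float64(211.63154111558373), np.float64(347.79999999999995)) [ 0.57077756 -0.02470678  0.06      ]
(np.float64(357.30355907752323), np.float64(195.66990450675266)) (np.float64(350.44999280100075), np.float64(227.74801325069032))
(np.float64(317.4680725324996), np.float64(232.7681863738854)) (np.float64(283.45455106652065), np.float64(211.99735667035668))
base ((572.3121948242188, -25.772785186767578), (107.17057800292969, 167.38548278808594), 86.8276596069336)
```

View pics/side1.png

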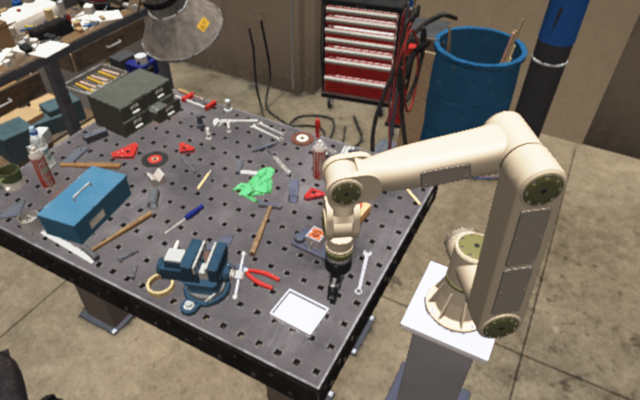

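The side view shows the copper plug face at about (316,233), right where the top view's measurement projects, so the socket position holds; the stand is still behind the arm.

send_rows --increments '[{"dx": 0.5,"dy": -1.6,"dz": 0,"roll": 1,"claw": 1},{"dx": 1,"dy": -3.2,"dz": 0,"roll": 2,"claw": 1},{"dx": 1.5,"dy": -4.8,"dz": 0,"roll": 3,"claw": 1},{"dx": 2,"dy": -6.4,"dz": 0,"roll": 4,"claw": 1},{"dx": 2.5,"dy": -8,"dz": 0,"roll": 5,"claw": 1}]'

```text
clock: 1.5
tcp_pos: [0.3857, 0.1245, 0.2313]
orientation: [0.0, -0.449, 0.894, 0.0]
wrist_force: [0.2, -0.4, 0.2]
finger_gap: 0.0856
grip_force: 0.0
```

send_rows --increments '[{"dx": 0.5,"dy": -1.6,"dz": 0,"roll": 1,"claw": 1},{"dx": 1,"dy": -3.2,"dz": 0,"roll": 2,"claw": 1},{"dx": 1.5,"dy": -4.8,"dz": 0,"roll": 3,"claw": 1},{"dx": 2,"dy": -6.4,"dz": 0,"roll": 4,"claw": 1},{"dx": 2.5,"dy": -8,"dz": 0,"roll": 5,"claw": 1}]'

```text
clock: 2.12
tcp_pos: [0.4484, -0.0757, 0.2312]
orientation: [-0.0, 0.727, -0.686, -0.0]
wrist_force: [0.8, 1.0, 0.1]
finger_gap: 0.0856
grip_force: 0.0
```

```bash
python3 - <<'E'
from m import *
print(get_state()["joint_pos"])
t=read_camera("top");s=read_camera("side")
im=s["image"]
a=cv2.resize(im[165:325,260:420],None,fx=3.6,fy=3.6,interpolation=cv2.INTER_CUBIC);cv2.imwrite("pics/side2.png",a)
E
```

```text
[-3.44271462e-01  8.07425315e-02 -2.44318519e-01  1.24573711e+00
  3.86811160e-04 -1.97274477e+00]
```

View pics/side2.png

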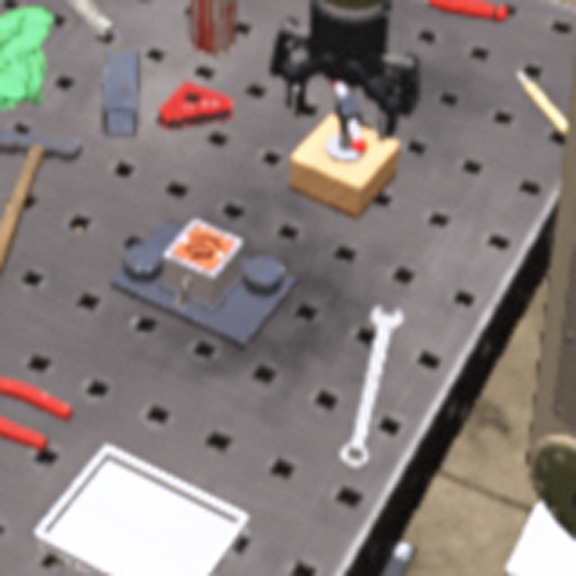

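The side crop shows the socket clear, with the plug face at crop (203,246), and the puller in its stand with its balls at (340,88) and (357,146). I'll triangulate these with the top view.

```bash
python3 - <<'E'
from m import *
t=read_camera("top");s=read_camera("side")
im=s["image"].astype(int);b,g,r=im[...,0],im[...,1],im[...,2]
w=np.clip(r-np.maximum(g,b)-40,0,None)
def wc(w,u,v,k):
    ys,xs=np.mgrid[v-k:v+k+1,u-k:u+k+1];W=w[v-k:v+k+1,u-k:u+k+1];return (xs*W).sum()/W.sum(),(ys*W).sum()/W.sum()
T=[proj(t,[.54132,-.2922,.105]),proj(t,[.47371,-.20489,.105])]
B=[]
for uv,tt in zip(((354,189),(359,206)),T):
    q=wc(w,*uv,4);X=two(t,tt,s,q);print(q,X,onz(s,*q,.105));B.append(X[0])
print("mid",(B[0]+B[1])/2,"ang",np.degrees(np.arctan2(*(B[1]-B[0])[1::-1])))
q=wc(((r-b)>50).astype(float),316,233,12);print("copper side",q,onz(s,*q,.06),two(t,(283.2,211.65),s,q))
m=((np.min(im,2)>190)).astype(np.uint8);z=np.zeros_like(m);z[275:345,265:335]=m[275:345,265:335]
k=max(cv2.findContours(z,cv2.RETR_EXTERNAL,cv2.CHAIN_APPROX_NONE)[0],key=cv2.contourArea)
print("tray",cv2.minAreaRect(np.array([onz(s,*p[0],.012)[:2]*1000 for p in k],np.float32)))
E
```

```text
** On entry to DLASCL parameter number  4 had an illegal value
 ** On entry to DLASCL parameter number  4 had an illegal value
 ** On entry to DLASCL parameter number  4 had an illegal value
 ** On entry to DLASCL parameter number  4 had an illegal value
 ** On entry to DLASCL parameter number  5 had an illegal value
 ** On entry to DLASCL parameter number  4 had an illegal value<stdin>:6: RuntimeWarning: invalid value encountered in scalar divide
Traceback (most recent call last):
  File "h.py", line 14, in two
    s=np.linalg.lstsq(np.c_[d1,-d2],o2-o1,rcond=None)[0]
      ~~~~~~~~~~~~~~~^^^^^^^^^^^^^^^^^^^^^^^^^^^^^^^^
numpy.linalg.LinAlgError: SVD did not converge in Linear Least Squares
```

```bash
python3 - <<'E'
from m import *
t=read_camera("top");s=read_camera("side")
im=s["image"].astype(int);b,g,r=im[...,0],im[...,1],im[...,2]
red=((r-np.maximum(g,b))>30).astype(np.uint8)
print(cents(s,red,(340,175,375,220),1))
for X in([.54132,-.2922,.105],[.47371,-.20489,.105]):print("expect",proj(s,X))
m=((r-b)>50).astype(float)[221:246,304:329];ys,xs=np.mgrid[221:246,304:329];q=(xs*m).sum()/m.sum(),(ys*m).sum()/m.sum()
print("copper side",q,onz(s,*q,.06),two(t,(283.2,211.65),s,q))
m=((np.min(im,2)>190)).astype(np.uint8);z=np.zeros_like(m);z[275:345,265:335]=m[275:345,265:335]
k=max(cv2.findContours(z,cv2.RETR_EXTERNAL,cv2.CHAIN_APPROX_NONE)[0],key=cv2.contourArea)
print("tray",cv2.minAreaRect(np.array([onz(s,*p[0],.012)[:2]*1000 for p in k],np.float32)))
E
```

```text
[(np.int32(228), array([354.35964912, 212.95614035])), (np.int32(24), array([359.375     , 204.91666667])), (np.int32(1), array([352., 209.]))]
expect (np.float64(354.28597756545884), np.float64(186.8853535762158))
expect (np.float64(360.44459893105125), np.float64(204.79051354591877))
copper side (np.float64(316.08730158730157), np.float64(233.46031746031747)) [ 0.57237889 -0.01985991  0.06      ] (array([ 0.57266299, -0.02389438,  0.05581198]), np.float64(0.003264568229153061))
tray ((471.1718444824219, 290.82635498046875), (127.74984741210938, 166.442626953125), 87.13603973388672)
```

send_rows --increments '[{"dx": 0.6,"dy": -1.75,"dz": 0,"roll": 1.1,"claw": 1},{"dx": 1.2,"dy": -3.5,"dz": 0,"roll": 2.2,"claw": 1},{"dx": 1.8,"dy": -5.3,"dz": 0,"roll": 3.3,"claw": 1},{"dx": 2.4,"dy": -6.95,"dz": 0,"roll": 4.3,"claw": 1},{"dx": 2.4,"dy": -6.95,"dz": 0,"roll": 4.3,"claw": 1}]'

```text
clock: 3.05
tcp_pos: [0.5087, -0.2497, 0.2307]
orientation: [0.0, 0.896, -0.443, -0.0]
wrist_force: [0.2, 0.7, -0.2]
finger_gap: 0.0856
grip_force: 0.0
```

send_rows --increments '[{"dx": 0,"dy": 0,"dz": -1.2,"roll": 0,"claw": 1},{"dx": 0,"dy": 0,"dz": -2.6,"roll": 0,"claw": 1},{"dx": 0,"dy": 0,"dz": -4,"roll": 0,"claw": 1},{"dx": 0,"dy": 0,"dz": -5.2,"roll": 0,"claw": 1},{"dx": 0,"dy": 0,"dz": -5.8,"roll": 0,"claw": 1}]'

```text
clock: 3.68
tcp_pos: [0.5068, -0.2458, 0.0849]
orientation: [-0.0, 0.897, -0.442, -0.001]
wrist_force: [-1.1, 0.7, 0.7]
finger_gap: 0.0856
grip_force: 0.0
```

send_rows --increments '[{"dx": 0,"dy": 0,"dz": 0,"roll": 0,"claw": -0.3},{"dx": 0,"dy": 0,"dz": 0,"roll": 0,"claw": -0.4},{"dx": 0,"dy": 0,"dz": 0,"roll": 0,"claw": -0.6},{"dx": 0,"dy": 0,"dz": 0,"roll": 0,"claw": -0.8},{"dx": 0,"dy": 0,"dz": 0,"roll": 0,"claw": -1}]' --grip_force 40

```text
clock: 4.3
tcp_pos: [0.5086, -0.249, 0.0875]
orientation: [0.0, 0.897, -0.442, 0.001]
wrist_force: [0.6, 0.4, 6.0]
finger_gap: 0.0214
grip_force: 44.8
```

send_rows --increments '[{"dx": 0,"dy": 0,"dz": 0,"roll": 0,"claw": -1},{"dx": 0,"dy": 0,"dz": 0,"roll": 0,"claw": -1},{"dx": 0,"dy": 0,"dz": 0,"roll": 0,"claw": -1},{"dx": 0,"dy": 0,"dz": 0,"roll": 0,"claw": -1},{"dx": 0,"dy": 0,"dz": 0,"roll": 0,"claw": -1}]' --grip_force 80

```text
clock: 4.92
tcp_pos: [0.5086, -0.249, 0.0876]
orientation: [0.0, 0.897, -0.442, 0.001]
wrist_force: [-0.3, 1.2, 6.0]
finger_gap: 0.021
grip_force: 78.2
```

send_rows --increments '[{"dx": 0,"dy": 0,"dz": 0.6,"roll": 0,"claw": -1},{"dx": 0,"dy": 0,"dz": 1.6,"roll": 0,"claw": -1},{"dx": 0,"dy": 0,"dz": 2.8,"roll": 0,"claw": -1},{"dx": 0,"dy": 0,"dz": 4,"roll": 0,"claw": -1},{"dx": 0,"dy": 0,"dz": 4.6,"roll": 0,"claw": -1}]'

```text
clock: 5.55
tcp_pos: [0.5081, -0.2488, 0.2031]
orientation: [0.0, 0.897, -0.442, 0.001]
wrist_force: [0.3, -0.9, -3.3]
finger_gap: 0.0209
grip_force: 78.9
```

send_rows --increments '[{"dx": 0.3,"dy": 1,"dz": 0,"roll": -0.4,"claw": -1},{"dx": 0.8,"dy": 2.8,"dz": 0,"roll": -1.1,"claw": -1},{"dx": 1.3,"dy": 4.8,"dz": 0,"roll": -1.9,"claw": -1},{"dx": 1.8,"dy": 6.6,"dz": 0,"roll": -2.7,"claw": -1},{"dx": 2.3,"dy": 8,"dz": 0,"roll": -3.4,"claw": -1}]'

```text
clock: 6.18
tcp_pos: [0.5648, -0.0465, 0.2007]
orientation: [0.0, 0.767, -0.642, -0.001]
wrist_force: [-0.6, -1.0, -3.0]
finger_gap: 0.021
grip_force: 78.9
```

send_rows --increments '[{"dx": 0.1,"dy": 0.6,"dz": 0,"roll": 0,"claw": -1},{"dx": 0.2,"dy": 1,"dz": 0,"roll": 0,"claw": -1},{"dx": 0.2,"dy": 1,"dz": 0,"roll": 0,"claw": -1},{"dx": 0.2,"dy": 1,"dz": 0,"roll": 0,"claw": -1},{"dx": 0.2,"dy": 1,"dz": 0,"roll": 0,"claw": -1}]'

```text
clock: 6.8
tcp_pos: [0.5702, -0.0245, 0.2014]
orientation: [0.0, 0.767, -0.641, 0.0]
wrist_force: [0.2, -0.1, -2.9]
finger_gap: 0.0211
grip_force: 78.8
```

```bash
python3 - <<'E'
from m import *
st=get_state();print(st["joint_pos"],st["tcp_pos"],st["orientation"])
t=read_camera("top");s=read_camera("side");cv2.imwrite("pics/t3full.png",t["image"]);cv2.imwrite("pics/s3full.png",s["image"])
a=cv2.resize(s["image"][170:250,265:365],None,fx=5,fy=5,interpolation=cv2.INTER_CUBIC)
b=cv2.resize(t["image"][175:235,250:310],(300,400),interpolation=cv2.INTER_CUBIC)
b=cv2.resize(t["image"][175:255,250:310],(300,400),interpolation=cv2.INTER_CUBIC)
cv2.imwrite("pics/pair3.png",np.hstack([a,b]))
g=st["tcp_pos"]+[0,0,.019]
for n,dz in(("grip",0),("collar",-.055),("nose",-.085)):print(n,proj(s,g+[0,0,dz]),proj(t,g+[0,0,dz]))
E
```

```text
[-1.83436546e-01  3.14823713e-01 -2.52089845e-02  1.23086192e+00
 -2.34735197e-04 -1.93242677e+00] [ 0.5702057  -0.02449234  0.20135721] [ 1.26382180e-04  7.67219771e-01 -6.41384290e-01  1.47662557e-05]
grip (np.float64(317.8178295957584), np.float64(201.82683929135152)) (np.float64(278.2024063783779), np.float64(206.72992822507152))
collar (np.float64(317.5828388119269), np.float64(212.8854004847394)) (np.float64(280.01848690396423), np.float64(208.6112374480055))
nose (np.float64(317.45850721797126), np.float64(218.73638969210816)) (np.float64(280.94520146263324), np.float64(209.57123708551518))
```

View pics/pair3.png

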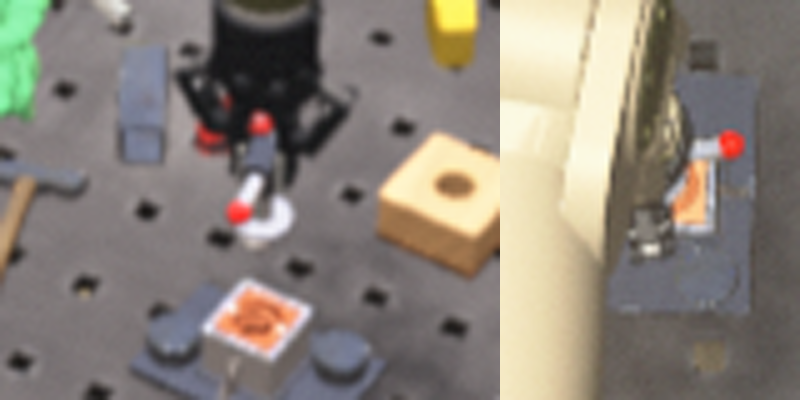

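The pair shows the puller held upright over the socket: balls at (262,123) and (238,212), collar near (266,218) and plug face centre near (256,316). I'll measure the puller-to-socket offset in both views.

```bash
python3 - <<'E'
from m import *
st=get_state();g=st["tcp_pos"]+[0,0,.019]
t=read_camera("top");s=read_camera("side")
a=np.radians(-79.8);d=.055*np.array([np.cos(a),np.sin(a),0])
for n,c,ps in(("top",t,[g+d]),("side",s,[g+d,g-d])):
    im=c["image"].astype(int);w=np.clip(im[...,2]-np.maximum(im[...,0],im[...,1])-40,0,None)
    for P in ps:
        u,v=map(int,np.round(proj(c,P)))
        for _ in range(5):
            ys,xs=np.mgrid[v-3:v+4,u-3:u+4];W=w[v-3:v+4,u-3:u+4]+1e-6
            q=(xs*W).sum()/W.sum(),(ys*W).sum()/W.sum();u,v=map(int,np.round(q))
        print(n,"pred",np.round(proj(c,P),2),"meas",np.round(q,2),"dpos",np.round(1000*(onz(c,*q,P[2])-P),1))
S=np.array([.5707,-.0249,.06])
print("sock side pred",proj(s,S)," meas 316.09 233.46; top pred",proj(t,S),"meas 283.2 211.65")
im=s["image"][205:225,305:335].min(2);print(im[5:16])
E
```

```text
top pred [296.01 203.03] meas [295.68 203.37] dpos [-1.  1. -0.]
side pred [322.33 192.45] meas [316.86 194.52] dpos [12.2 20.1 -0. ]
side pred [313.01 211.67] meas [312.15 212.19] dpos [ 1.4  3.8 -0. ]
sock side pred (np.float64(317.09402791119606), np.float64(232.79026478048408))  meas 316.09 233.46; top pred (np.float64(283.21460735171917), np.float64(211.6527224304973)) meas 283.2 211.65
[[130 130 129 133 130 123 117 146 199 223 181 117  95 104 161 220 213 169
  129 117 119 116 118 117 118 120 124 121 109  91]
 [129 129 129 129 125 104  87 100 131 154 126 104  99 111 168 231 235 210
  148 118 118 114 115 115 117 119 121 123 126 117]
 [126 128 128 130 122  87  63  65  69  77  91 101 100 111 169 232 238 227
  159 118 115 116 111 113 114 115 118 121 122 120]
 [125 126 128 129 120  88  53  46  49  82 126 130 121 134 190 233 237 229
  158 116 116 114 115 112 114 116 119 117 120 120]
 [128 128 125 125 125 109  73  68 107 160 202 196 178 187 222 236 237 225
  148 114 119 117 115 114 114 119 119 117 119 117]
 [129 124 109 101 112 112 101 126 187 219 236 233 229 231 236 236 228 190
  130 114 116 113 114 112 115 113 119 120 116 118]
 [128 106  73  57  70  79  87 133 197 222 232 232 232 233 229 208 174 137
  116 114 112 114 115 111 112 113 115 116 115 117]
 [122  81  45  29  31  39  66 129 190 194 196 195 188 180 172 149 117 109
  111 113 111 112 109 107 106 108 107 111 110 113]
 [122  94  60  44  35  38  73 123 157 176 192 179 157 128 112 110 107 111
  112 111 110 109 108 105 105 104 102 103 106 111]
 [123 117 104  90  73  75 100 120 126 144 155 145 126 108 105 110 112 112
  111 112 112 109 106 106 102 100  99  98 103 106]
 [126 124 122 114 107 107 118 119 118 120 119 107 104 107 110 113 116 116
  112 114 119 115 111 107 104 102 101 101 103 109]]
```

send_rows --increments '[{"dx": 0.04,"dy": -0.02,"dz": -0.7,"roll": 0,"claw": -1},{"dx": 0.04,"dy": -0.02,"dz": -1.6,"roll": 0,"claw": -1},{"dx": 0.04,"dy": -0.02,"dz": -2.4,"roll": 0,"claw": -1},{"dx": 0.04,"dy": -0.02,"dz": -2.8,"roll": 0,"claw": -1},{"dx": 0.04,"dy": -0.02,"dz": -2.8,"roll": 0,"claw": -1}]'

```text
clock: 7.62
tcp_pos: [0.5709, -0.024, 0.1308]
orientation: [0.0, 0.768, -0.641, -0.001]
wrist_force: [-0.5, -0.3, -3.9]
finger_gap: 0.0209
grip_force: 79.0
```

send_rows --increments '[{"dx": 0,"dy": 0,"dz": -0.15,"roll": 0,"claw": -1},{"dx": 0,"dy": 0,"dz": -0.3,"roll": 0,"claw": -1},{"dx": 0,"dy": 0,"dz": -0.45,"roll": 0,"claw": -1},{"dx": 0,"dy": 0,"dz": -0.6,"roll": 0,"claw": -1},{"dx": 0,"dy": 0,"dz": -0.7,"roll": 0,"claw": -1}]'

```text
clock: 8.25
tcp_pos: [0.5712, -0.024, 0.1135]
orientation: [0.0, 0.768, -0.641, -0.0]
wrist_force: [-0.3, 0.1, -3.0]
finger_gap: 0.0213
grip_force: 79.0
```

send_rows --increments '[{"dx": 0,"dy": 0,"dz": -0.1,"roll": 0,"claw": -1},{"dx": 0,"dy": 0,"dz": -0.2,"roll": 0,"claw": -1},{"dx": 0,"dy": 0,"dz": -0.28,"roll": 0,"claw": -1},{"dx": 0,"dy": 0,"dz": -0.34,"roll": 0,"claw": -1},{"dx": 0,"dy": 0,"dz": -0.38,"roll": 0,"claw": -1}]'

```text
clock: 8.88
tcp_pos: [0.5714, -0.0241, 0.1045]
orientation: [0.0, 0.768, -0.641, 0.0]
wrist_force: [-0.1, -0.1, 2.0]
finger_gap: 0.0208
grip_force: 79.8
```

send_rows --increments '[{"dx": 0,"dy": 0,"dz": -0.02,"roll": -0.9,"claw": -1},{"dx": 0,"dy": 0,"dz": -0.04,"roll": -1.8,"claw": -1},{"dx": 0,"dy": 0,"dz": -0.06,"roll": -2.7,"claw": -1},{"dx": 0,"dy": 0,"dz": -0.08,"roll": -3.6,"claw": -1},{"dx": 0,"dy": 0,"dz": -0.1,"roll": -4.5,"claw": -1}]' --grip_force 100

```text
clock: 9.5
tcp_pos: [0.5715, -0.0242, 0.102]
orientation: [0.0, -0.53, 0.848, -0.0]
wrist_force: [0.3, -0.0, -1.9]
finger_gap: 0.021
grip_force: 98.1
```

```bash
python3 -c "
from h import *
s=get_state();print(s['ft_torque'],s['wrist_force'],s['tcp_pos'],s['joint_pos'])"
```

```text
[ 0.0028582   0.0910626  -0.05343319] [ 0.28534435 -0.04016817 -1.92095914] [ 0.57151495 -0.02415988  0.10203769] [-1.82470898e-01  3.76724900e-01 -1.89096824e-01  1.00456558e+00
 -1.72167494e-04 -1.30020037e+00]
```

send_rows --increments '[{"dx": 0,"dy": 0,"dz": -0.02,"roll": -0.9,"claw": -1},{"dx": 0,"dy": 0,"dz": -0.04,"roll": -1.8,"claw": -1},{"dx": 0,"dy": 0,"dz": -0.06,"roll": -2.7,"claw": -1},{"dx": 0,"dy": 0,"dz": -0.08,"roll": -3.6,"claw": -1},{"dx": 0,"dy": 0,"dz": -0.1,"roll": -4.5,"claw": -1}]'

```text
clock: 10.12
tcp_pos: [0.5715, -0.0239, 0.0997]
orientation: [0.0, -0.242, 0.97, 0.0]
wrist_force: [-0.3, 1.1, -1.7]
finger_gap: 0.0209
grip_force: 98.2
```

send_rows --increments '[{"dx": 0,"dy": 0,"dz": -0.02,"roll": -0.8,"claw": -1},{"dx": 0,"dy": 0,"dz": -0.04,"roll": -1.6,"claw": -1},{"dx": 0,"dy": 0,"dz": -0.06,"roll": -2.4,"claw": -1},{"dx": 0,"dy": 0,"dz": -0.08,"roll": -3.2,"claw": -1},{"dx": 0,"dy": 0,"dz": -0.09,"roll": -3.8,"claw": -1}]'

```text
clock: 10.75
tcp_pos: [0.5714, -0.0236, 0.0976]
orientation: [0.0, 0.02, 1.0, 0.0]
wrist_force: [-1.5, 0.7, 0.3]
finger_gap: 0.0208
grip_force: 98.7
```

```bash
python3 -c "
from h import *
s=get_state();print(s['ft_torque'],s['wrist_force'],s['tcp_pos'],s['orientation'])"
```

```text
[0.33367072 0.36846645 0.02181716] [-1.47598007  0.6663954   0.29375432] [ 0.57141298 -0.0236376   0.09763879] [2.66042449e-04 1.98428951e-02 9.99803006e-01 3.70165323e-04]
```

send_rows --increments '[{"dx": 0,"dy": 0,"dz": -0.01,"roll": -0.3,"claw": -1},{"dx": 0,"dy": 0,"dz": -0.02,"roll": -0.5,"claw": -1},{"dx": 0,"dy": 0,"dz": -0.02,"roll": -0.7,"claw": -1},{"dx": 0,"dy": 0,"dz": -0.02,"roll": -0.9,"claw": -1},{"dx": 0,"dy": 0,"dz": -0.02,"roll": -0.9,"claw": -1}]'

```text
clock: 11.38
tcp_pos: [0.5716, -0.0231, 0.0976]
orientation: [0.001, 0.081, 0.997, 0.001]
wrist_force: [-2.6, 3.5, 5.4]
finger_gap: 0.0208
grip_force: 99.2
```

```bash
python3 -c "
from h import *
s=get_state();print(s['ft_torque'],s['wrist_force'],s['tcp_pos'],s['orientation'],s['joint_pos'])
c=read_camera('side');cv2.imwrite('pics/s4.png',cv2.resize(c['image'][180:255,270:370],None,fx=6,fy=6,interpolation=cv2.INTER_CUBIC))"
```

```text
[ 1.04927045  0.55091209 -0.00234255] [-2.58545092  3.49063258  5.44069034] [ 0.57161047 -0.02308056  0.09755896] [5.45185447e-04 8.10589180e-02 9.96708668e-01 9.93179530e-04] [-0.18176304  0.379934   -0.19620546  0.99377153  0.00208584 -0.01946612]
```

View pics/s4.png

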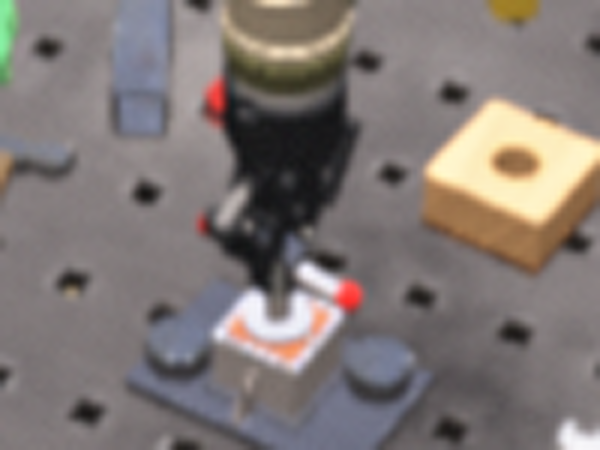

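The collar sits flat on the plug face at crop (277,315), with the bar about along the stripes, so the puller is home. Next I draw the plug.

send_rows --increments '[{"dx": 0,"dy": 0,"dz": 0.2,"roll": 0,"claw": -1},{"dx": 0,"dy": 0,"dz": 0.4,"roll": 0,"claw": -1},{"dx": 0,"dy": 0,"dz": 0.7,"roll": 0,"claw": -1},{"dx": 0,"dy": 0,"dz": 1,"roll": 0,"claw": -1},{"dx": 0,"dy": 0,"dz": 1.3,"roll": 0,"claw": -1}]' --grip_force 110

```text
clock: 12.05
tcp_pos: [0.5706, -0.0238, 0.1292]
orientation: [-0.001, 0.081, 0.997, 0.0]
wrist_force: [0.9, 2.3, -14.7]
finger_gap: 0.0206
grip_force: 108.2
```

send_rows --increments '[{"dx": 0,"dy": 0,"dz": 0.4,"roll": 0,"claw": -1},{"dx": 0,"dy": 0,"dz": 0.8,"roll": 0,"claw": -1},{"dx": 0,"dy": 0,"dz": 1.2,"roll": 0,"claw": -1},{"dx": 0,"dy": 0,"dz": 1.6,"roll": 0,"claw": -1},{"dx": 0,"dy": 0,"dz": 2,"roll": 0,"claw": -1}]'

```text
clock: 12.68
tcp_pos: [0.5715, -0.0243, 0.1801]
orientation: [0.0, 0.081, 0.997, -0.0]
wrist_force: [0.8, 0.9, -8.8]
finger_gap: 0.0205
grip_force: 108.9
```

send_rows --increments '[{"dx": -0.2,"dy": 0.6,"dz": 0.1,"roll": 0,"claw": -1},{"dx": -0.6,"dy": 1.8,"dz": 0.2,"roll": 0,"claw": -1},{"dx": -1.1,"dy": 3.3,"dz": 0.2,"roll": 0,"claw": -1},{"dx": -1.7,"dy": 5,"dz": 0.2,"roll": 0,"claw": -1},{"dx": -2.2,"dy": 6.7,"dz": 0.2,"roll": 0,"claw": -1}]'

```text
clock: 13.3
tcp_pos: [0.5149, 0.1453, 0.184]
orientation: [-0.0, 0.081, 0.997, 0.0]
wrist_force: [0.7, 0.8, -8.8]
finger_gap: 0.0205
grip_force: 109.2
```

send_rows --increments '[{"dx": -0.5,"dy": 1.7,"dz": 0,"roll": 0,"claw": -1},{"dx": -1.1,"dy": 3.3,"dz": 0,"roll": 0,"claw": -1},{"dx": -1.5,"dy": 4.7,"dz": 0,"roll": 0,"claw": -1},{"dx": -1.8,"dy": 5.6,"dz": 0,"roll": 0,"claw": -1},{"dx": -1.9,"dy": 6,"dz": 0,"roll": 0,"claw": -1}]'

```text
clock: 13.92
tcp_pos: [0.4673, 0.2951, 0.1839]
orientation: [-0.0, 0.08, 0.997, -0.0]
wrist_force: [0.6, -0.9, -8.3]
finger_gap: 0.0208
grip_force: 109.1
```

send_rows --increments '[{"dx": 0,"dy": 0,"dz": -0.3,"roll": 0,"claw": -1},{"dx": 0,"dy": 0,"dz": -0.9,"roll": 0,"claw": -1},{"dx": 0,"dy": 0,"dz": -1.6,"roll": 0,"claw": -1},{"dx": 0,"dy": 0,"dz": -2.2,"roll": 0,"claw": -1},{"dx": 0,"dy": 0,"dz": -2.6,"roll": 0,"claw": -1}]'

```text
clock: 14.55
tcp_pos: [0.4684, 0.2925, 0.1174]
orientation: [-0.001, 0.082, 0.997, -0.0]
wrist_force: [0.5, -0.0, -8.6]
finger_gap: 0.0205
grip_force: 109.2
```

```bash
python3 -c "
from h import *
s=get_state();print(s['wrist_force'],s['tcp_pos'],s['orientation'],s['joint_pos'])
c=read_camera('side');cv2.imwrite('pics/s5.png',cv2.resize(c['image'][240:350,250:370],None,fx=5,fy=5,interpolation=cv2.INTER_CUBIC))"
```

```text
[ 0.47320109 -0.02069449 -8.60091165] [0.46841681 0.29252954 0.11744075] [-8.35894568e-04  8.18030772e-02  9.96648049e-01 -4.72662629e-04] [ 4.12894031e-01  3.31115453e-01 -2.15595384e-01  1.02600566e+00
 -3.81096949e-05  5.76683317e-01]
```

View pics/s5.png

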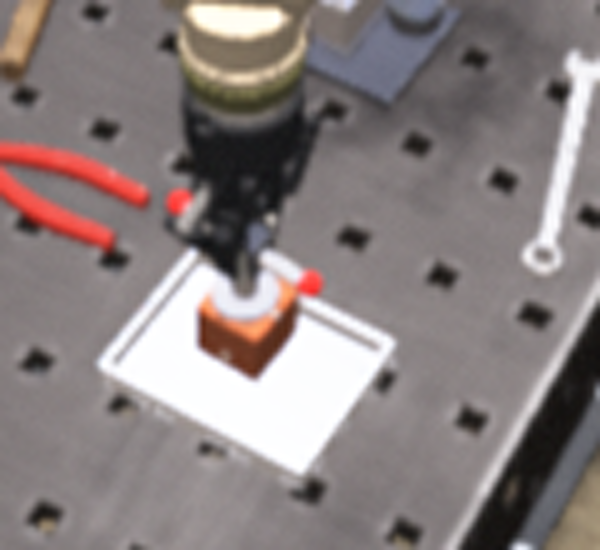

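The plug hangs upright on the puller over the middle of the tray, with the tray walls clear of it all round.

send_rows --increments '[{"dx": 0,"dy": 0,"dz": -0.25,"roll": 0,"claw": -1},{"dx": 0,"dy": 0,"dz": -0.5,"roll": 0,"claw": -1},{"dx": 0,"dy": 0,"dz": -0.7,"roll": 0,"claw": -1},{"dx": 0,"dy": 0,"dz": -0.8,"roll": 0,"claw": -1},{"dx": 0,"dy": 0,"dz": -0.85,"roll": 0,"claw": -1}]'

```text
clock: 15.22
tcp_pos: [0.4688, 0.2935, 0.0978]
orientation: [0.0, 0.081, 0.997, 0.0]
wrist_force: [-0.5, -0.7, -7.8]
finger_gap: 0.0201
grip_force: 109.2
```

send_rows --increments '[{"dx": 0,"dy": 0,"dz": -0.03,"roll": 0,"claw": -1},{"dx": 0,"dy": 0,"dz": -0.06,"roll": 0,"claw": -1},{"dx": 0,"dy": 0,"dz": -0.09,"roll": 0,"claw": -1},{"dx": 0,"dy": 0,"dz": -0.12,"roll": 0,"claw": -1},{"dx": 0,"dy": 0,"dz": -0.12,"roll": 0,"claw": -1}]'

```text
clock: 15.85
tcp_pos: [0.4688, 0.2935, 0.0947]
orientation: [-0.0, 0.081, 0.997, 0.0]
wrist_force: [-0.5, 0.2, -8.5]
finger_gap: 0.0202
grip_force: 109.2
```

send_rows --increments '[{"dx": 0,"dy": 0,"dz": -0.02,"roll": 0,"claw": -1},{"dx": 0,"dy": 0,"dz": -0.04,"roll": 0,"claw": -1},{"dx": 0,"dy": 0,"dz": -0.06,"roll": 0,"claw": -1},{"dx": 0,"dy": 0,"dz": -0.08,"roll": 0,"claw": -1},{"dx": 0,"dy": 0,"dz": -0.1,"roll": 0,"claw": -1}]'

```text
clock: 16.48
tcp_pos: [0.4688, 0.2935, 0.0923]
orientation: [0.0, 0.081, 0.997, 0.0]
wrist_force: [0.2, -0.3, -8.1]
finger_gap: 0.0205
grip_force: 109.2
```

send_rows --increments '[{"dx": 0,"dy": 0,"dz": -0.02,"roll": 0,"claw": -1},{"dx": 0,"dy": 0,"dz": -0.04,"roll": 0,"claw": -1},{"dx": 0,"dy": 0,"dz": -0.05,"roll": 0,"claw": -1},{"dx": 0,"dy": 0,"dz": -0.06,"roll": 0,"claw": -1},{"dx": 0,"dy": 0,"dz": -0.06,"roll": 0,"claw": -1}]'

```text
clock: 17.1
tcp_pos: [0.4692, 0.2935, 0.0911]
orientation: [0.0, 0.081, 0.997, 0.0]
wrist_force: [0.6, 0.3, -6.4]
finger_gap: 0.0202
grip_force: 109.3
```

Contact is starting. I'll ease down a little more.

send_rows --increments '[{"dx": 0,"dy": 0,"dz": -0.02,"roll": 0,"claw": -1},{"dx": 0,"dy": 0,"dz": -0.03,"roll": 0,"claw": -1},{"dx": 0,"dy": 0,"dz": -0.04,"roll": 0,"claw": -1},{"dx": 0,"dy": 0,"dz": -0.05,"roll": 0,"claw": -1},{"dx": 0,"dy": 0,"dz": -0.05,"roll": 0,"claw": -1}]'

```text
clock: 17.73
tcp_pos: [0.4696, 0.2936, 0.0907]
orientation: [0.001, 0.081, 0.997, 0.0]
wrist_force: [1.8, -3.4, 5.3]
finger_gap: 0.0202
grip_force: 110.7
```

send_rows --increments '[{"dx": 0,"dy": 0,"dz": 0.02,"roll": 0,"claw": -1},{"dx": 0,"dy": 0,"dz": 0.02,"roll": 0,"claw": -1},{"dx": 0,"dy": 0,"dz": 0.02,"roll": 0,"claw": -1},{"dx": 0,"dy": 0,"dz": 0.02,"roll": 0,"claw": -1},{"dx": 0,"dy": 0,"dz": 0.02,"roll": 0,"claw": -1}]' --grip_force 20

```text
clock: 18.35
tcp_pos: [0.4696, 0.2936, 0.0907]
orientation: [0.001, 0.081, 0.997, 0.0]
wrist_force: [1.3, -2.7, 5.6]
finger_gap: 0.0206
grip_force: 110.7
```

send_rows --increments '[{"dx": 0,"dy": 0,"dz": 0,"roll": 0,"claw": -0.4},{"dx": 0,"dy": 0,"dz": 0,"roll": 0,"claw": -0.2},{"dx": 0,"dy": 0,"dz": 0,"roll": 0,"claw": 0.2},{"dx": 0,"dy": 0,"dz": 0,"roll": 0,"claw": 0.5},{"dx": 0,"dy": 0,"dz": 0,"roll": 0,"claw": 0.7}]'

```text
clock: 18.98
tcp_pos: [0.4688, 0.2936, 0.09]
orientation: [-0.0, 0.081, 0.997, 0.0]
wrist_force: [0.8, 0.5, -0.7]
finger_gap: 0.0722
grip_force: 0.0
```

send_rows --increments '[{"dx": 0,"dy": 0,"dz": 0,"roll": 0,"claw": 0.8},{"dx": 0,"dy": 0,"dz": 0.4,"roll": 0,"claw": 0.8},{"dx": 0,"dy": 0,"dz": 1,"roll": 0,"claw": 0.8},{"dx": 0,"dy": 0,"dz": 2,"roll": 0,"claw": 0.8},{"dx": 0,"dy": 0,"dz": 3,"roll": 0,"claw": 0.8}]'

```text
clock: 19.6
tcp_pos: [0.4691, 0.2936, 0.1671]
orientation: [0.001, 0.081, 0.997, 0.0]
wrist_force: [0.9, 0.3, 0.3]
finger_gap: 0.0767
grip_force: 0.0
```

send_rows --increments '[{"dx": 0,"dy": 0,"dz": 1,"roll": 0,"claw": 0.8},{"dx": 0,"dy": -1,"dz": 2,"roll": 0,"claw": 0.8},{"dx": 0,"dy": -3,"dz": 2,"roll": 0,"claw": 0.8},{"dx": 0,"dy": -5,"dz": 2,"roll": 0,"claw": 0.8},{"dx": 0,"dy": -6,"dz": 2,"roll": 0,"claw": 0.8}]'

```text
clock: 20.23
tcp_pos: [0.469, 0.1416, 0.2167]
orientation: [0.001, 0.082, 0.997, 0.0]
wrist_force: [0.1, 0.1, 0.6]
finger_gap: 0.0772
grip_force: 0.0
```

```bash
python3 -c "
from h import *
c=read_camera('side');a=cv2.resize(c['image'][240:350,250:370],(480,440),interpolation=cv2.INTER_CUBIC)
c=read_camera('top');b=cv2.resize(c['image'][200:310,160:240],(320,440),interpolation=cv2.INTER_CUBIC)
cv2.imwrite('pics/s6.png',np.hstack([a,b]))"
```

```text
(no output)
```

View pics/s6.png

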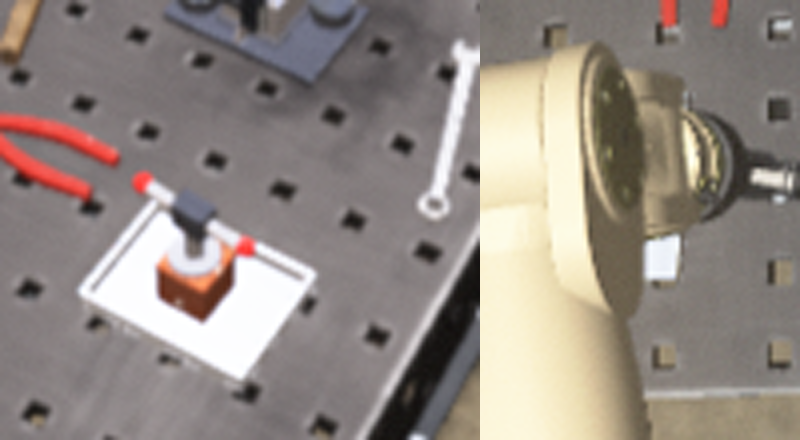

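The plug stands upright in the tray with the puller screwed in, collar on its face at (190,260), and the gripper is clear.

```bash
python3 -c "
from h import *
print(hand_in())"
```

```text
the job is handed in; nothing more can be done
None
```

I screwed the puller home, drew the plug out of the tube, and set it upright in the tray with the puller still in it; I handed the job in at about 20 s with the gripper clear, and no verdict came back.

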